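# Hotplate surface temperature check with a contact thermometer

## Task

Check the hotplate's surface temperature: first lift the steel beaker off the hotplate and set it down upright on the cork mat without dropping it, then draw the yellow contact thermometer out of its leaning stand. Hold the thermometer upright with its copper tip on the red spot that the beaker was covering, pressing lightly with about 2 newtons so that the sprung tip is pushed about half way in and never hard against its stop, and leave the other things on the bench where they are. Finish while still gripping the thermometer there, upright and pressed lightly: do not let go or put it back.

Things in the scene. Friction and masses are not known exactly. Their poses are not given: they have to be found in the camera images.
- hotplate: fixed hotplate, blue housing 250 (x) x 200 (y) mm, black front panel with two knobs facing its -x; origin under its centre on the bench, z up. Its level square white top plate is 180 x 180 mm, centred 25 mm towards +x from the origin, its surface 85 mm above the origin
- mark: flat red round spot, 24 mm across, on the hotplate's top plate; origin at its centre on the plate's surface. At the start the beaker stands over it and hides it (beaker centre within about 12 mm of the spot's centre)
- beaker: loose open round stainless steel beaker, 52 mm outer diameter, straight 3 mm walls, 70 mm tall, about 110 g; origin at the centre of its underside, z up its axis
- mat: fixed square cork mat, 130 x 130 mm, 6 mm thick; origin at the centre of its underside on the bench, sides along its x and y. It lies to one side of the hotplate, the stand to the other; which is which varies
- stand: fixed thermometer stand: dark steel base 120 (x) x 90 (y) x 12 mm and a blue square tube 38 mm wide leaning 25 degrees (0.436 rad) from upright, top towards the stand's -x (roughly to the robot). Origin under the base's centre; centre of the tube's mouth at (-20, 0, 95) mm; bore 17 mm square, 72 mm deep along the tube
- probe: loose contact thermometer, 150 g. Origin: tip face, tip fully out; z runs up to the handle's end. z 70-160 mm: yellow handle 24 mm square, sides along x and y (grip here, balance at 100); 62-70: black collar 36 mm square; 16-62: steel stem 14 mm square; below: copper tip. Starts with stem in the stand's tube, collar on its mouth, y axis level, along the stand's y; draws out 65 mm along its own z
- probe_tip (a joint): how far the spring-loaded copper tip is pushed into the stem, m: 0 fully out, 0.012 at its stop; the spring gives 0.3 N per mm (2 N at about 6.5 mm)
- tip_face (a point): centre of the flat copper sensing face, 10 mm across, at the probe's lower end; it moves with the sprung tip
- petri: bystander: loose glass petri dish with a blue base, 76 mm across, 15 mm high, beyond the mat or stand; origin at the centre of its underside
- pencil: bystander: loose black pencil, 160 mm long, 8 mm thick, lying beyond the mat or stand (origin at the middle of its underside)
- amber: bystander: loose amber bottle, 60 mm across, 120 mm tall, beyond the hotplate; origin at the centre of its underside
- flask: bystander: loose green-tinted conical flask, 72 mm across, 108 mm tall, beyond the hotplate; origin at the centre of its underside
- crucible: bystander: loose small white crucible, 44 mm across, 34 mm tall, far left; origin at the centre of its underside
- mass_piece: bystander: loose brass balance weight, 34 mm across, 46 mm tall, far right; origin at the centre of its underside

How it is judged:
On the way, in this order (a step that is already met when the one before it is completed fails the run):
1. the beaker stands upright on the cork mat, let go (x of beaker in the frame of mat between -0.045 and 0.045 m and y of beaker in the frame of mat between -0.045 and 0.045 m and angle between beaker's own z axis and vertical below 0.1 rad and contact force between beaker and mat above 0.2 N and contact force between the fingers and beaker below 0.05 N and linear speed of beaker below 0.05 m/s), for 0.2 s.
2. the thermometer is drawn clear of its stand, held by the gripper (contact force between the fingers and probe above 2 N and contact force between probe and stand below 0.05 N and distance between tip_face and stand above 0.12 m), for 0.1 s.
3. the upright thermometer's tip is pressed lightly on the red spot (horizontal distance between tip_face and mark below 0.007 m and contact force between probe and hotplate between 1 and 3.3 N and angle between probe's own z axis and vertical below 0.12 rad and contact force between the fingers and probe above 2 N and contact force between probe and stand below 0.05 N and linear speed of probe below 0.03 m/s), for 0.5 s.
At the end, for the whole second after the job is handed in: Thermometer gripped at rest, upright within 0.12 rad, tip centre within 7 mm of the spot centre, pressing the hotplate with 1.0 to 3.3 N, clear of its stand; beaker let go, at rest upright (0.1 rad) on the mat, within 45 mm of its centre along each side (all of step 1 and all of step 3); the arm keeps its last pose, push and grip.
It fails at once if the thermometer is pressed hard on the hotplate (over 8 N) (contact force between probe and hotplate above 8 N).
It fails at once if the beaker is tipped over (angle between beaker's own z axis and vertical above 0.6 rad).
It fails at once if the beaker is dropped (falling free, over 0.7 m/s) (linear speed of beaker above 0.7 m/s and contact force between the fingers and beaker below 0.05 N).
It fails at once if the thermometer is dropped (falling free, over 0.7 m/s) (linear speed of probe above 0.7 m/s and contact force between the fingers and probe below 0.05 N).
It fails at once if another thing on the bench is pushed over 30 mm from its place (distance of any of petri, pencil, amber, flask, crucible, mass_piece from where it was at the start of the episode above 0.03 m).
It also fails if it takes over 61 s, if anything falls off the work surface, if the arm or the gripper's body presses on something with over 40 N, if the wrist force passes 120 N, or if a joint passes its speed limit or range.

## Robot

A 6-joint arm with a two-finger parallel gripper is mounted at the origin on the work surface. World frame = base frame: x ahead of the robot, y to its left, z up, the work surface at z = 0. Lengths are in m, angles in rad, forces in N, time in s.
With the tool pointing down it reaches from about 0.25 to 0.725 m from the base axis. Payload 4 kg.
Tool frame: the origin (TCP) lies midway between the tips of the shut fingers; the grasp point (between the pads) lies bot.pinch_z behind it (bot.pinch_z is the distance from the TCP to the grasp point, in m); z points along the fingers, y is the line along which they close (so a half turn about z gives the same grasp; the last joint's range is limited). The gripper opens to 85 mm and grips with 20 to 120 N. Pads are 22 mm wide; open, the fingers measure 114 mm over their backs; the gripper's body (76 mm by 85 mm) begins 54 mm behind the grasp point. The pads swing forward as they close: fully open they stand 13 mm farther back than shut.
Start: joints at [1.17, 0.241, 0.005, 1.335, 0, 1.571], TCP at [0.195, 0.46, 0.231] pointing down, gripper open.
Joint ranges: [-2.72, 2.72], [-1.05, 1.87], [-1.09, 1.28], [-1.99, 2.15], [-1.42, 1.44], [-3.14, 3.14]. Speed limits (rad/s): [2.79, 2.79, 3.14, 3.14, 3.14, 3.14].

## Interface

Orientations are given as a unit quaternion [x, y, z, w].
In Python, from workcell import bot, vision, probe_bus, ticket gives the robot as it stands (bot), with the cameras (vision), the readings (probe_bus) and the job (ticket).
- The arm moves only by the shell command python3 jog.py FILE, which reads ROWS from the file FILE. ROWS is a JSON list of rows, 1 to 10 of them, each an object with the fields r (a list: a rotation vector rx, ry, rz in fractions of the full range, 1 being 2 rad), trans (a list: dx, dy, dz in fractions of the full range, 1 being 80 cm), jaw (the finger opening in m); a field left out counts as zero (the opening has to be given); each row is the pose to reach, as a shift and turn from the pose commanded when the command began, along the tool's axes at that moment; what a row does not reach only later rows make up. A row lasts 1/8 s, in which the tool goes at most 0.0625 m and 0.188 rad, less where a joint would pass 70% of its speed; a pose out of reach is approached as far as the arm can. The fingers move at their own pace and stop on an object; the grip force is fixed at half the most. Time passes only in rows, so rows that do not move let the fingers close. It prints the time, the measured TCP pose, the force, the opening and the grip force at its end. A shift or turn number past 1, either way, is cut back to 1. Input that does not fit is refused with a message, and nothing moves.
- probe_bus.get_obs(): the state, without advancing time (a new reading comes with each control period).
- vision.camera(name): name is "side" or "top" or "wrist"; returns the picture (420x560x3 uint8, red, green, blue); there is no depth.
- vision.calibration(name): a dict with "mtx" (3x3 intrinsics, pixels), "R" (3x3) and "t" (3): a world point X has camera coordinates R X + t. Camera axes: x right, y down, z forward; pixel columns grow to the right and rows downward; lengths in m; the calibration is good to about 2 mm. The wrist camera is an equidistant fisheye: a pixel r from the principal point sees the ray r / f radians off the axis. A picture is of the moment at which its call begins: read the wrist's pose just before it. calibration takes no time and is no camera call; for the wrist camera it gives the pose at the moment of the call.
- ticket.job_done(): hands the job in; it is judged then, once.
The state is a dict: "clock": time; "joint_pos": joint angles; "joint_vel": joint speeds; "tau": joint torques, N m; "eef_pos": TCP position; "tool_rot": TCP orientation; "ft_force": force on the tool from outside, world axes, zero at the start; "ft_torque": the same for the moment, N m; "grip_width": finger opening in m; "grasp_force": force on a finger pad.
Only numpy, scipy, OpenCV 4.12 (cv2) and the standard library are available. Lean on these libraries where they do the work, as an engineer would, in place of code of your own. Each camera call takes 0.05 s, during which the arm holds its last target. There are 200 camera calls.

## Working session

There is one attempt and no reset: what is moved stays moved. The work goes in short steps, Python scripts to look and compute and a shell command to move; the robot and the scene stay as the last step left them, time stands still between calls to the robot, and variables do not carry over. Pictures are saved under pics/ and viewed, at most 10 in all, crops included, and the job is handed in when it is done.

```bash
ls; mkdir -p pics; python3 - <<'E'
from workcell import bot, vision, probe_bus, ticket
import cv2,numpy as np
np.set_printoptions(precision=4,suppress=True)
o=probe_bus.get_obs();print(o,bot.pinch_z)
for n in("side","top","wrist"):
    c=vision.calibration(n);im=vision.camera(n);cv2.imwrite(f"pics/{n}0.png",im[:,:,::-1]);print(n,c)
E
```

```text
jog.py
pics
workcell.py
{'clock': 0.0, 'joint_pos': array([1.17  , 0.2414, 0.0037, 1.3352, 0.    , 1.5708]), 'joint_vel': array([-0.0006, -0.0008, -0.0021, -0.0009,  0.0009,  0.0009]), 'tau': array([ -0.0004, -37.2319,  25.2406,   0.017 ,  -0.0002,   0.    ]), 'eef_pos': array([0.1948, 0.4598, 0.2304]), 'tool_rot': array([ 0.1991,  0.98  , -0.001 , -0.0002]), 'ft_force': array([-1.2097, -0.2751, -0.4711]), 'ft_torque': array([-0.0402, -0.0015,  0.0026]), 'grasp_force': 0.0, 'grip_width': 0.08553967737507995} 0.0187
side {'mtx': array([[392.8505,   0.    , 278.683 ],
       [  0.    , 392.8505, 209.2058],
       [  0.    ,   0.    ,   1.    ]]), 'R': array([[-0.9887, -0.1489,  0.019 ],
       [-0.1272,  0.7633, -0.6334],
       [ 0.0798, -0.6287, -0.7736]]), 't': array([0.6312, 0.1329, 1.0552])}
top {'mtx': array([[509.4585,   0.    , 281.8862],
       [  0.    , 509.4585, 214.3769],
       [  0.    ,   0.    ,   1.    ]]), 'R': array([[ 0.0137, -0.9999,  0.0021],
       [-0.9918, -0.0138, -0.1274],
       [ 0.1274, -0.0004, -0.9919]]), 't': array([0.0057, 0.6264, 1.3757])}
wrist {'mtx': array([[325.1923,   0.    , 277.3436],
       [  0.    , 325.1923, 201.7328],
       [  0.    ,   0.    ,   1.    ]]), 'R': array([[ 0.3906,  0.9205, -0.0021],
       [ 0.8734, -0.3699,  0.3167],
       [ 0.2907, -0.1255, -0.9485]]), 't': array([-0.499 , -0.0412,  0.3808])}
```

View pics/top0.png

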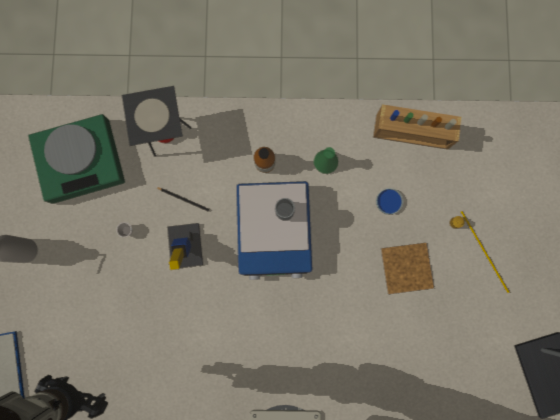

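View pics/side0.png

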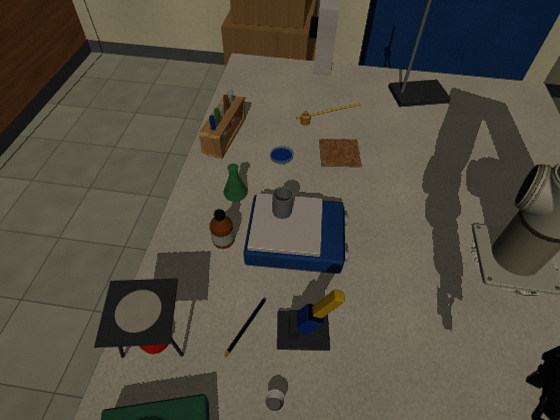

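The top view shows the hotplate at about (274,228), with the beaker on it at (285,208). The cork mat is on the robot's right at (408,268) and the stand on its left at (185,245), with the yellow handle at (177,258). The side view agrees: beaker (283,202), mat (340,152), stand (310,320), handle end (338,297).

```bash
cat > h.py <<'E'
from workcell import bot, vision, probe_bus, ticket
import cv2,numpy as np
from scipy.spatial.transform import Rotation as Ro
np.set_printoptions(precision=4,suppress=True)
def ray(c,p):
    K=c["mtx"];v=np.array([(p[0]-K[0,2])/K[0,0],(p[1]-K[1,2])/K[1,1],1.]);return -c["R"].T@c["t"],c["R"].T@(v/np.linalg.norm(v))
def rayw(c,p):
    K=c["mtx"];d=np.array([p[0]-K[0,2],p[1]-K[1,2]]);r=np.hypot(*d);a=r/K[0,0]
    v=np.array([*(d/max(r,1e-9)*np.sin(a)),np.cos(a)]);return -c["R"].T@c["t"],c["R"].T@v
def onz(r,z): o,d=r;return o+d*(z-o[2])/d[2]
def two(r1,r2):
    (a,u),(b,v)=r1,r2;s=np.linalg.lstsq(np.c_[u,-v],b-a,rcond=None)[0];p,q=a+s[0]*u,b+s[1]*v
    return (p+q)/2,np.linalg.norm(p-q)
def proj(c,X): q=c["mtx"]@(c["R"]@np.asarray(X)+c["t"]);return q[:2]/q[2]
def blob(m,box):
    x0,y0,x1,y1=box;k=np.zeros(m.shape,np.uint8);k[y0:y1,x0:x1]=m[y0:y1,x0:x1]
    cs,_=cv2.findContours(k,cv2.RETR_EXTERNAL,cv2.CHAIN_APPROX_NONE);return max(cs,key=cv2.contourArea)
E
python3 - <<'E'
from h import *
T,S=vision.calibration("top"),vision.calibration("side")
t,s=cv2.imread("pics/top0.png"),cv2.imread("pics/side0.png")
for n,im,c,bm,by,bp in(("top",t,T,(375,235,440,300),(160,225,200,280),(230,175,315,255)),("side",s,S,(310,130,370,175),(300,280,355,330),(240,185,335,262))):
    h=cv2.cvtColor(im,cv2.COLOR_BGR2HSV)
    mat=blob(cv2.inRange(h,(5,90,60),(22,255,255)),bm); r=cv2.minAreaRect(mat)
    print(n,"mat",[onz(ray(c,p),.006)[:2] for p in cv2.boxPoints(r)],onz(ray(c,r[0]),.006))
    y=blob(cv2.inRange(h,(20,120,60),(33,255,255)),by);r=cv2.minAreaRect(y);print("yel",r,cv2.boxPoints(r).tolist())
    w=blob(cv2.inRange(h,(0,0,140),(179,60,255)),bp);r=cv2.minAreaRect(w);print("plate",[onz(ray(c,p),.085)[:2] for p in cv2.boxPoints(r)],cv2.boxPoints(r).tolist(),cv2.contourArea(w))
a=cv2.resize(t[180:290,150:320],None,fx=4,fy=4,interpolation=2)
b=cv2.resize(s[175:355,220:360],None,fx=3,fy=3,interpolation=2)
cv2.imwrite("pics/tc.png",a);cv2.imwrite("pics/sc.png",b)
E
```

```text
top mat [array([ 0.5384, -0.2665]), array([ 0.5588, -0.3966]), array([ 0.43  , -0.4121]), array([ 0.4101, -0.2835])] [ 0.4839 -0.3397  0.006 ]
yel ((175.84999084472656, 258.45001220703125), (11.384199142456055, 23.71708106994629), 18.43494987487793) [[166.6999969482422, 267.9000244140625], [174.1999969482422, 245.40000915527344], [184.99998474121094, 249.0], [177.49998474121094, 271.5]]
plate [array([0.697 , 0.1316]), array([ 0.7062, -0.0463]), array([ 0.5288, -0.0542]), array([0.5199, 0.1208])] [[238.99179077148438, 185.77809143066406], [304.6794738769531, 183.34519958496094], [307.1054992675781, 248.8479461669922], [241.41781616210938, 251.2808380126953]] 3496.5
side mat [array([ 0.5582, -0.3899]), array([ 0.4161, -0.4146]), array([ 0.4138, -0.2818]), array([ 0.5471, -0.2591])] [ 0.4838 -0.3342  0.006 ]
yel ((327.82000732421875, 303.760009765625), (15.800000190734863, 38.400001525878906), 53.13010025024414) [[307.72003173828125, 308.9599914550781], [338.44000244140625, 285.9200134277344], [347.91998291015625, 298.5600280761719], [317.20001220703125, 321.6000061035156]]Traceback (most recent call last):
  File "<stdin>", line 9, in <module>
  File "h.py", line 17, in blob
    cs,_=cv2.findContours(k,cv2.RETR_EXTERNAL,cv2.CHAIN_APPROX_NONE);return max(cs,key=cv2.contourArea)
                                                                            ~~~^^^^^^^^^^^^^^^^^^^^^^^^
ValueError: max() iterable argument is empty
```

```bash
python3 - <<'E'
import cv2,numpy as np
t,s=cv2.imread("pics/top0.png"),cv2.imread("pics/side0.png")
a=cv2.resize(t[180:280,155:315],None,fx=5,fy=5,interpolation=2)
b=cv2.resize(s[180:240,240:340],None,fx=5,fy=5,interpolation=2)
d=cv2.resize(s[280:360,265:365],None,fx=5,fy=5,interpolation=2)
cv2.imwrite("pics/tc.png",a)
o=np.zeros((700,500,3),np.uint8);o[:300]=b;o[300:]=d;cv2.imwrite("pics/sc.png",cv2.resize(o,None,fx=.8,fy=.8,interpolation=3))
E
```

```text
(no output)
```

View pics/tc.png

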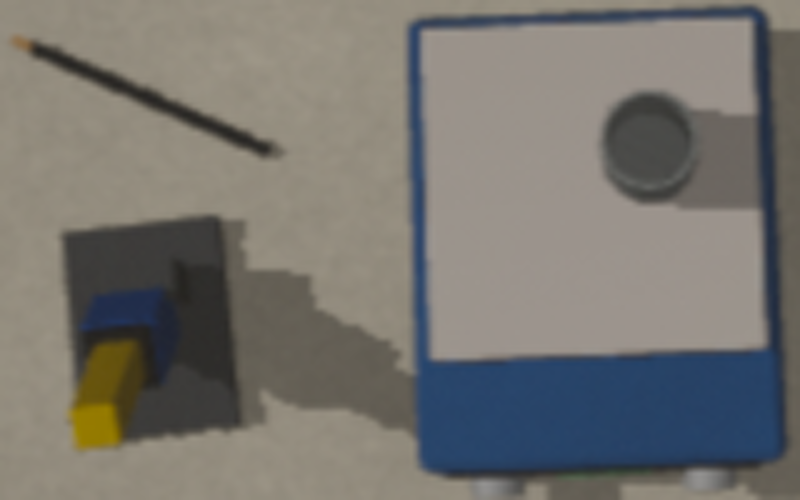

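View pics/sc.png

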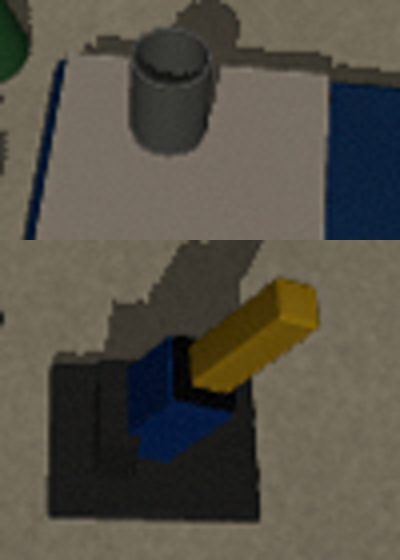

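The top crop shows the beaker rim centred at crop (648,139), which is image (284.2,207.4). The probe end face is centred at crop (97,426), image (174.0,264.8), and the stand base corners are at crop (64,232), (218,216) and (240,428). In the side crop the rim centre is at image (282.1,193.6) and the handle end face at (339.1,295.0).

```bash
python3 - <<'E'
from h import *
T,S=vision.calibration("top"),vision.calibration("side")
tc=lambda u,v:(155+u/5-.4,180+v/5-.4)
sb=lambda u,v:(240+u/4-.4,180+v/4-.4)
sd=lambda u,v:(265+u/4-.4,280+(v-240)/4-.4)
R,e=two(ray(T,tc(648,139)),ray(S,sb(170,56)));print("rim",R,e,"at z.155:",onz(ray(T,tc(648,139)),.155),onz(ray(S,sb(170,56)),.155))
print("rim width",[onz(ray(T,tc(u,139)),.155) for u in(601,697)])
print("plate/top-left corner",two(ray(T,tc(418,28)),ray(S,sb(64,60))))
E,e=two(ray(T,tc(97,426)),ray(S,sd(298,302)));print("end",E,e)
B=[onz(ray(T,tc(*p)),.012) for p in((64,232),(218,216),(240,428))]
B2=[onz(ray(S,sd(*p)),.012) for p in((50,364),(50,515),(260,520))]
for b in(B,B2):
  print("base",b,"centre",(b[0]+b[2])/2)
  print([np.linalg.norm(b[i]-b[i+1]) for i in(0,1)])
E
```

```text
rim [0.6306 0.0086 0.1547] 0.0018570969000499182 at z.155: [0.6296 0.0087 0.155 ] [0.6315 0.0087 0.155 ]
rim width [array([0.6293, 0.0327, 0.155 ]), array([ 0.6299, -0.0164,  0.155 ])]
plate/top-left corner (array([0.6702, 0.1182, 0.2645]), np.float64(0.009816675348097928))
end [0.479  0.2788 0.1811] 0.00016723348879199766
base [array([0.5923, 0.3372, 0.012 ]), array([0.6026, 0.2506, 0.012 ]), array([0.4835, 0.2341, 0.012 ])] centre [0.5379 0.2857 0.012 ]
[np.float64(0.08726282249422689), np.float64(0.12025574796508558)]
base [array([0.6044, 0.2528, 0.012 ]), array([0.5907, 0.3418, 0.012 ]), array([0.4743, 0.3263, 0.012 ])] centre [0.5393 0.2896 0.012 ]
[np.float64(0.09003826743323129), np.float64(0.11745850796028093)]
```

```bash
cat >> h.py <<'E'
def down(yaw,tilt=0):  # tool y at world angle yaw; tool z down, tilted outward by tilt about tool y
    a=yaw; y=np.array([np.cos(a),np.sin(a),0]); z=np.array([0,0,-1.]); x=np.cross(y,z)
    return Ro.from_matrix(np.c_[x,y,z])*Ro.from_euler("y",tilt)
def delta(p,R=None,grasp=False):
    o=probe_bus.get_obs();C=Ro.from_quat(o["tool_rot"]);R=C if R is None else R;p=np.array(p,float)
    if grasp: p=p-R.apply([0,0,-bot.pinch_z])
    print("rot",(C.inv()*R).as_rotvec(),"shift",C.inv().apply(p-o["eef_pos"]),"tcp",o["eef_pos"],"tgt",p,"j",o["joint_pos"])
E
python3 - <<'E'
from h import *
T,S=vision.calibration("top"),vision.calibration("side")
for n,a,b in(("amber",(264,160),.06),("flask",(326,162),.04)):print(n,onz(ray(T,a),b))
delta([.6305,.0087,.25],down(np.pi/2))
print(down(np.pi/2,.436).apply([0,0,1]))
E
```

```text
amber [0.7753 0.0661 0.06  ]
flask [ 0.7768 -0.1079  0.04  ]
rot [-0.0016 -0.0003 -0.4008] shift [-0.5771 -0.2456 -0.019 ] tcp [0.1949 0.4599 0.2306] tgt [0.6305 0.0087 0.25  ] j [ 1.17    0.2413  0.004   1.3352 -0.      1.5708]
[-0.4223  0.     -0.9064]
```

The rows are not in the units I measure in: shifts go in shares of 80 cm and turns go in shares of 2 rad. I convert before sending: -0.577 m / 0.8 = -0.7213, -0.29 m / 0.8 = -0.3625, -0.4 rad / 2 = -0.2.

```bash
echo '[{"r":[0,0,-0.1],"trans":[-0.3625,-0.1538,-0.0238],"jaw":0.085},{"r":[0,0,-0.2],"trans":[-0.7213,-0.3075,-0.0238],"jaw":0.085},{"r":[0,0,-0.2],"trans":[-0.7213,-0.3075,-0.0238],"jaw":0.085},{"r":[0,0,-0.2],"trans":[-0.7213,-0.3075,-0.0238],"jaw":0.085},{"r":[0,0,-0.2],"trans":[-0.7213,-0.3075,-0.0238],"jaw":0.085},{"r":[0,0,-0.2],"trans":[-0.7213,-0.3075,-0.0238],"jaw":0.085},{"r":[0,0,-0.2],"trans":[-0.7213,-0.3075,-0.0238],"jaw":0.085},{"r":[0,0,-0.2],"trans":[-0.7213,-0.3075,-0.0238],"jaw":0.085},{"r":[0,0,-0.2],"trans":[-0.7213,-0.3075,-0.0238],"jaw":0.085},{"r":[0,0,-0.2],"trans":[-0.7213,-0.3075,-0.0238],"jaw":0.085}]' > m.json && python3 jog.py m.json
echo '[{"jaw":0.085},{"jaw":0.085},{"jaw":0.085}]' > m.json && python3 jog.py m.json
python3 - <<'E'
from h import *
delta([.6305,.0087,.133],down(np.pi/2),True)
c=vision.calibration("wrist");im=vision.camera("wrist");cv2.imwrite("pics/w1.png",im[:,:,::-1])
E
```

```text
clock: 1.4
eef_pos: [0.6196, 0.0194, 0.2495]
tool_rot: [0.0, 1.0, 0.0, -0.0]
ft_force: [0.9, -0.3, 0.2]
grip_width: 0.085
grasp_force: 0.0
clock: 1.78
eef_pos: [0.6177, 0.0222, 0.2501]
tool_rot: [-0.0, 1.0, 0.0, -0.0]
ft_force: [0.1, 0.4, 0.3]
grip_width: 0.0851
grasp_force: 0.0
rot [ 0.0002 -0.0003  0.0008] shift [-0.0128 -0.0136  0.1358] tcp [0.6177 0.0222 0.2501] tgt [0.6305 0.0087 0.1143] j [0.0359 0.4792 0.3989 1.4908 0.0002 0.0351]
```

View pics/w1.png

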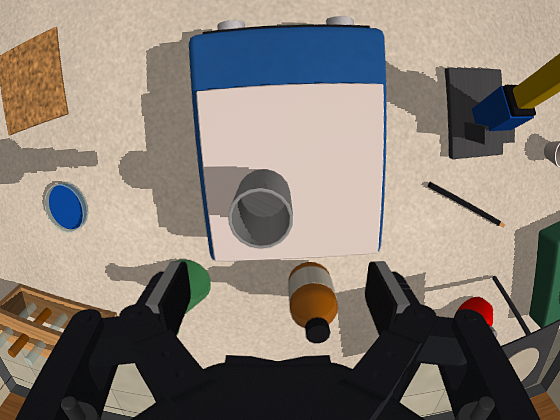

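The wrist view shows the beaker rim centred at about (261,218), its outer edge running from 229 to 293 across, with the fingers clear of it at (165,300) and (395,300). I'll check that ray against the earlier position.

```bash
python3 - <<'E'
from h import *
c=vision.calibration("wrist")
print(onz(rayw(c,(261,218)),.155),[onz(rayw(c,(u,218)),.155) for u in(229,293)])
print("plate corners",[onz(rayw(c,p),.085) for p in((197,90),(385,84),(380,251),(213,260))])
print("mat",[onz(rayw(c,p),.006) for p in((57,27),(68,113),(9,135))])
E
```

```text
[0.6295 0.0096 0.155 ] [array([ 0.6296, -0.0158,  0.155 ]), array([0.6295, 0.0347, 0.155 ])]
plate corners [array([ 0.5279, -0.0537,  0.085 ]), array([0.5201, 0.1258, 0.085 ]), array([0.6964, 0.1354, 0.085 ]), array([ 0.7064, -0.0476,  0.085 ])]
mat [array([ 0.4139, -0.2792,  0.006 ]), array([ 0.5387, -0.2623,  0.006 ]), array([ 0.5577, -0.3906,  0.006 ])]
```

In the tool's units: 0.136 m / 0.8 = 0.17, -0.013 m / 0.8 = -0.0163.

```bash
echo '[{"trans":[-0.0156,-0.0163,0],"jaw":0.085},{"trans":[-0.0156,-0.0163,0.0375],"jaw":0.085},{"trans":[-0.0156,-0.0163,0.0875],"jaw":0.085},{"trans":[-0.0156,-0.0163,0.1375],"jaw":0.085},{"trans":[-0.0156,-0.0163,0.17],"jaw":0.085},{"trans":[-0.0156,-0.0163,0.17],"jaw":0.085},{"trans":[-0.0156,-0.0163,0.17],"jaw":0.085}]' > m.json && python3 jog.py m.json
echo '[{"jaw":0.04},{"jaw":0.04},{"jaw":0.04},{"jaw":0.04},{"jaw":0.04},{"jaw":0.04}]' > m.json && python3 jog.py m.json
```

```text
clock: 2.7
eef_pos: [0.6317, 0.0088, 0.1157]
tool_rot: [-0.0, 1.0, -0.0, 0.001]
ft_force: [0.5, 0.1, 0.6]
grip_width: 0.0851
grasp_force: 0.0
clock: 3.45
eef_pos: [0.6321, 0.0082, 0.1157]
tool_rot: [0.0, 1.0, 0.0, 0.002]
ft_force: [0.3, 1.5, 6.7]
grip_width: 0.0504
grasp_force: 62.9
```

In the tool's units: -0.07 m / 0.8 = -0.0875, -0.05 m / 0.8 = -0.0625.

```bash
echo '[{"trans":[0,0,-0.025],"jaw":0.04},{"trans":[0,0,-0.0625],"jaw":0.04},{"trans":[0,0,-0.0875],"jaw":0.04},{"trans":[0,0,-0.0875],"jaw":0.04}]' > m.json && python3 jog.py m.json
echo '[{"trans":[0.0125,-0.0375,0],"jaw":0.04},{"trans":[0.0375,-0.1,0],"jaw":0.04},{"trans":[0.0625,-0.1625,0],"jaw":0.04},{"trans":[0.0875,-0.225,0],"jaw":0.04},{"trans":[0.1188,-0.2875,0],"jaw":0.04},{"trans":[0.15,-0.35,0],"jaw":0.04},{"trans":[0.175,-0.4063,0],"jaw":0.04},{"trans":[0.1838,-0.4338,0],"jaw":0.04},{"trans":[0.1838,-0.4338,0],"jaw":0.04}]' > m.json && python3 jog.py m.json
echo '[{"trans":[0,0,0.0375],"jaw":0.04},{"trans":[0,0,0.0875],"jaw":0.04},{"trans":[0,0,0.1375],"jaw":0.04},{"trans":[0,0,0.1625],"jaw":0.04},{"trans":[0,0,0.1688],"jaw":0.04},{"trans":[0,0,0.1688],"jaw":0.04}]' > m.json && python3 jog.py m.json
python3 - <<'E'
from h import *
T=vision.calibration("top");a=cv2.imwrite("pics/t2.png",vision.camera("top")[:,:,::-1]);cv2.imwrite("pics/s2.png",vision.camera("side")[:,:,::-1])
im=cv2.imread("pics/s2.png");cv2.imwrite("pics/s2c.png",cv2.resize(im[100:230,230:400],None,fx=4,fy=4,interpolation=2))
E
```

```text
clock: 3.95
eef_pos: [0.6321, 0.008, 0.1855]
tool_rot: [0.0, 1.0, 0.0, 0.002]
ft_force: [-0.9, 0.2, -0.6]
grip_width: 0.0508
grasp_force: 62.7
clock: 5.08
eef_pos: [0.4821, -0.3401, 0.1821]
tool_rot: [0.002, 1.0, 0.001, -0.001]
ft_force: [-0.2, 0.6, -1.4]
grip_width: 0.0507
grasp_force: 62.8
clock: 5.82
eef_pos: [0.484, -0.3381, 0.0487]
tool_rot: [-0.0, 1.0, 0.0, -0.0]
ft_force: [-0.8, -0.3, -0.9]
grip_width: 0.0506
grasp_force: 62.8
```

View pics/s2c.png

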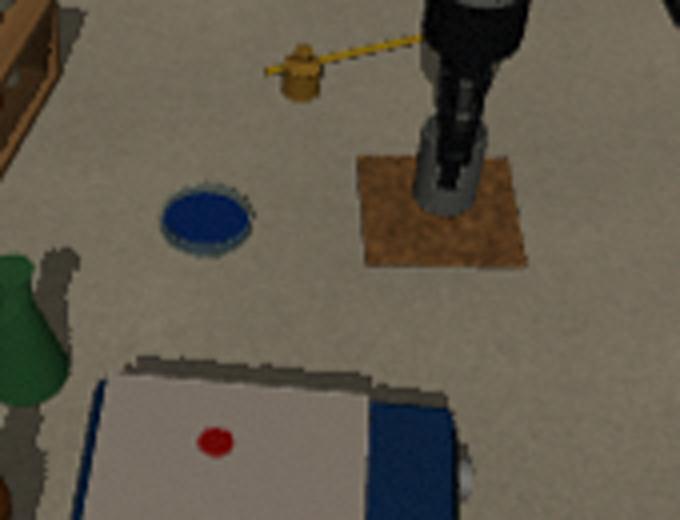

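The beaker is held upright over the mat, with its underside at about crop (445,210) and the calculated gap around 12 mm. The red spot is uncovered at crop (216,442). I'll lower the beaker and measure the spot.

In the tool's units: 0.0105 m / 0.8 = 0.0131, 0.006 m / 0.8 = 0.0075.

```bash
echo '[{"trans":[0,0,0.0075],"jaw":0.04},{"trans":[0,0,0.0125],"jaw":0.04},{"trans":[0,0,0.0131],"jaw":0.04},{"trans":[0,0,0.0131],"jaw":0.04}]' > m.json && python3 jog.py m.json
echo '[{"trans":[0,0,0.0013],"jaw":0.04},{"trans":[0,0,0.0013],"jaw":0.04}]' > m.json && python3 jog.py m.json
echo '[{"trans":[0,0,0.0013],"jaw":0.04},{"trans":[0,0,0.0013],"jaw":0.04}]' > m.json && python3 jog.py m.json
python3 - <<'E'
from h import *
r=[];
for n in("top","side"):
    im=cv2.imread(f"pics/{n[0]}2.png");h=cv2.cvtColor(im,cv2.COLOR_BGR2HSV)
    m=cv2.inRange(h,(0,150,60),(8,255,255))|cv2.inRange(h,(170,150,60),(179,255,255))
    b=blob(m,(265,190,310,230) if n=="top" else (265,195,310,225));k=np.zeros(m.shape,np.uint8);cv2.drawContours(k,[b],-1,1,-1);M=cv2.moments(k,True);p=(M["m10"]/M["m00"],M["m01"]/M["m00"])
    R=ray(vision.calibration(n),p);r.append(R);print(n,p,M["m00"],onz(R,.085))
print(two(*r))
E
```

```text
clock: 6.42
eef_pos: [0.4837, -0.3388, 0.0383]
tool_rot: [0.0, 1.0, 0.0, -0.0]
ft_force: [-0.5, -0.3, -1.3]
grip_width: 0.0508
grasp_force: 62.8
clock: 6.68
eef_pos: [0.4837, -0.3388, 0.0373]
tool_rot: [0.0, 1.0, 0.0, -0.0]
ft_force: [-0.4, 0.2, -1.7]
grip_width: 0.0507
grasp_force: 62.8
clock: 6.92
eef_pos: [0.4839, -0.3389, 0.0368]
tool_rot: [0.0, 1.0, -0.0, 0.0]
ft_force: [-1.0, -0.1, 1.0]
grip_width: 0.0511
grasp_force: 63.0
top (286.0, 212.33333333333334) 42.0 [0.6262 0.0033 0.085 ]
side (283.4468085106383, 210.10638297872342) 47.0 [0.6267 0.004  0.085 ]
(array([0.6266, 0.0033, 0.0841]), np.float64(0.00048136228637225))
```

In the tool's units: -0.25 m / 0.8 = -0.3125, -0.2 m / 0.8 = -0.25.

```bash
echo '[{"jaw":0.085},{"jaw":0.085},{"jaw":0.085},{"jaw":0.085},{"trans":[0,0,-0.0375],"jaw":0.085},{"trans":[0,0,-0.1],"jaw":0.085},{"trans":[0,0,-0.175],"jaw":0.085},{"trans":[0,0,-0.25],"jaw":0.085},{"trans":[0,0,-0.3125],"jaw":0.085},{"trans":[0,0,-0.3125],"jaw":0.085}]' > m.json && python3 jog.py m.json
python3 - <<'E'
from h import *
E=np.array([.4785,.279,.182]);psi=.135
R=down(np.pi/2+psi,-.436);z=R.apply([0,0,1]);print("toolz",z,"toolx",R.apply([1,0,0]))
G=E+z*.02   # grasp point at probe z=140
delta(G-z*.10,R,True)
delta(G,R,True)
E
```

```text
clock: 8.18
eef_pos: [0.4857, -0.3402, 0.292]
tool_rot: [0.0, 1.0, -0.003, 0.004]
ft_force: [0.1, -0.7, -0.0]
grip_width: 0.0853
grasp_force: 0.0
toolz [ 0.4185  0.0568 -0.9064] toolx [-0.8982 -0.122  -0.4223]
rot [-0.0363 -0.4268 -0.1321] shift [0.0338 0.616  0.0503] tcp [ 0.4857 -0.3402  0.292 ] tgt [0.4528 0.2755 0.2376] j [-0.611   0.411   0.4007  1.5496  0.     -0.6102]
rot [-0.0363 -0.4268 -0.1321] shift [-0.0072  0.6223  0.1413] tcp [ 0.4857 -0.3402  0.292 ] tgt [0.4947 0.2812 0.1469] j [-0.611   0.411   0.4007  1.5496  0.     -0.6102]
```

In the tool's units: 0.59 m / 0.8 = 0.7375, 0.54 m / 0.8 = 0.675, -0.427 rad / 2 = -0.2135.

```bash
echo '[{"trans":[0.0125,0.075,0],"jaw":0.085},{"trans":[0.025,0.15,0],"jaw":0.085},{"r":[0,-0.05,0],"trans":[0.0425,0.225,0],"jaw":0.085},{"r":[0,-0.1,-0.025],"trans":[0.0425,0.3,0],"jaw":0.085},{"r":[0,-0.15,-0.05],"trans":[0.0425,0.375,0],"jaw":0.085},{"r":[-0.015,-0.2,-0.065],"trans":[0.0425,0.45,0],"jaw":0.085},{"r":[-0.018,-0.2135,-0.066],"trans":[0.0425,0.525,0],"jaw":0.085},{"r":[-0.018,-0.2135,-0.066],"trans":[0.0425,0.6,0],"jaw":0.085},{"r":[-0.018,-0.2135,-0.066],"trans":[0.0425,0.675,0],"jaw":0.085},{"r":[-0.018,-0.2135,-0.066],"trans":[0.0425,0.7375,0],"jaw":0.085}]' > m.json && python3 jog.py m.json
python3 - <<'E'
from h import *
c=vision.calibration("wrist");cv2.imwrite("pics/w3.png",vision.camera("wrist")[:,:,::-1]);cv2.imwrite("pics/t3.png",vision.camera("top")[:,:,::-1])
np.savez("w3.npz",**c)
E={};psi=.135
E=np.array([.4785,.279,.182])
R=down(np.pi/2+psi,-.436);z=R.apply([0,0,1])
delta(E+z*(.02-.1),R,True)
K=c["mtx"]
def pw(X):
    v=c["R"]@X+c["t"];a=np.arctan2(np.hypot(v[0],v[1]),v[2]);return K[:2,2]+K[0,0]*a*v[:2]/np.hypot(v[0],v[1])
print("handle end predicted",pw(E),"collar",pw(E+z*.09))
E
```

```text
clock: 9.43
eef_pos: [0.4491, 0.2532, 0.2852]
tool_rot: [-0.066, 0.975, 0.018, 0.211]
ft_force: [0.8, -0.5, 0.2]
grip_width: 0.0848
grasp_force: 0.0
rot [ 0.0096 -0.0098  0.0033] shift [0.0137 0.0188 0.0457] tcp [0.4492 0.2557 0.2847] tgt [0.4528 0.2755 0.2376] j [ 0.6274 -0.0401 -0.2626  0.9635 -0.1881  0.4503]
handle end predicted [303.5779 183.5129] collar [296.4695 162.0492]
```

View pics/w3.png

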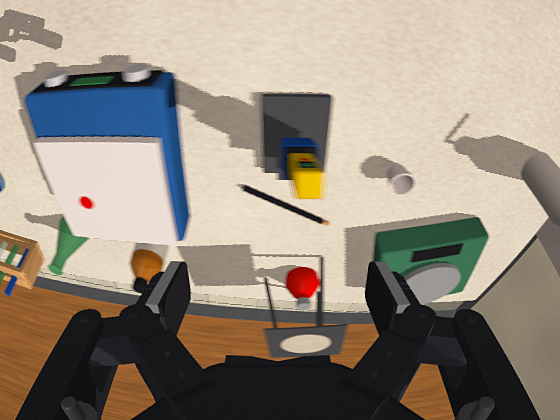

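The handle end appears at about (309,184), against a predicted (304,184). The arm was still settling, so I'll move to the pre-grasp pose and measure again at rest.

In the tool's units: 0.019 m / 0.8 = 0.0238, 0.015 m / 0.8 = 0.0188, -0.01 rad / 2 = -0.005.

```bash
echo '[{"r":[0.005,-0.005,0],"trans":[0.0175,0.0238,0.0188],"jaw":0.085},{"r":[0.005,-0.005,0],"trans":[0.0175,0.0238,0.0188],"jaw":0.085},{"r":[0.005,-0.005,0],"trans":[0.0175,0.0238,0.0188],"jaw":0.085}]' > m.json && python3 jog.py m.json
python3 - <<'E'
from h import *
R=down(np.pi/2+.135,-.436);z=R.apply([0,0,1]);E=np.array([.4785,.279,.182])
delta(E+z*.02,R,True)
c=vision.calibration("wrist");im=cv2.cvtColor(vision.camera("wrist"),cv2.COLOR_RGB2BGR);cv2.imwrite("pics/w4.png",im)
h=cv2.cvtColor(im,cv2.COLOR_BGR2HSV);m=cv2.inRange(h,(20,150,60),(33,255,255))
b=blob(m,(240,100,400,260));print(cv2.minAreaRect(b),cv2.boundingRect(b))
# bright end face
e=blob(cv2.inRange(h,(20,150,190),(33,255,255)),(240,100,400,260));r=cv2.minAreaRect(e);print("face",r);P=onz(rayw(c,r[0]),.182);print(P)
print("face corners",[onz(rayw(c,p),.182) for p in cv2.boxPoints(r)])
C=Ro.from_quat(probe_bus.get_obs()["tool_rot"]);print(C.as_matrix())
mm=cv2.moments(e);print("face in tool:",C.inv().apply(P-probe_bus.get_obs()["eef_pos"]))
cv2.imwrite("pics/w4c.png",cv2.resize(im[120:240,240:400],None,fx=5,fy=5,interpolation=2))
E
```

```text
clock: 9.9
eef_pos: [0.4412, 0.2683, 0.2668]
tool_rot: [-0.064, 0.974, 0.013, 0.217]
ft_force: [-0.0, 0.2, -0.3]
grip_width: 0.0854
grasp_force: 0.0
rot [-0.0046  0.0016 -0.0035] shift [0.0013 0.0062 0.1318] tcp [0.4412 0.2683 0.2668] tgt [0.4947 0.2812 0.1469] j [ 0.6777 -0.0285 -0.3016  0.9188 -0.2247  0.504 ]
((286.5, 192.5), (53.0, 31.0), 90.0) (271, 166, 32, 54)
face ((288.0, 204.5), (27.0, 28.0), 90.0)
[0.4793 0.2812 0.182 ]
face corners [array([0.467 , 0.2689, 0.182 ]), array([0.4643, 0.2894, 0.182 ]), array([0.4928, 0.2947, 0.182 ]), array([0.4957, 0.2724, 0.182 ])]
[[-0.8977 -0.129   0.4214]
 [-0.1176  0.9916  0.053 ]
 [-0.4247 -0.002  -0.9053]]
face in tool: [0.0009 0.008  0.0939]
```

View pics/w4c.png

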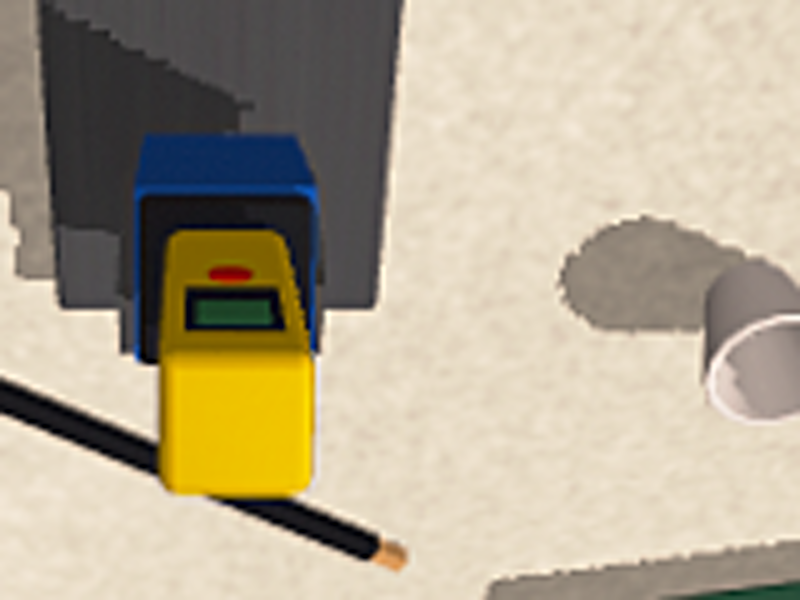

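The crop shows the handle square to the tool and within about 7 mm sideways, with its end face centred at image (287.5,205). I'll advance along the tool axis and grip.

In the tool's units: 0.132 m / 0.8 = 0.165, 0.007 m / 0.8 = 0.0088, -0.004 rad / 2 = -0.002.

```bash
echo '[{"r":[-0.002,0.001,-0.0015],"trans":[0.0013,0.0088,0],"jaw":0.085},{"r":[-0.002,0.001,-0.0015],"trans":[0.0013,0.0088,0.0375],"jaw":0.085},{"r":[-0.002,0.001,-0.0015],"trans":[0.0013,0.0088,0.0875],"jaw":0.085},{"r":[-0.002,0.001,-0.0015],"trans":[0.0013,0.0088,0.1375],"jaw":0.085},{"r":[-0.002,0.001,-0.0015],"trans":[0.0013,0.0088,0.165],"jaw":0.085},{"r":[-0.002,0.001,-0.0015],"trans":[0.0013,0.0088,0.165],"jaw":0.085},{"r":[-0.002,0.001,-0.0015],"trans":[0.0013,0.0088,0.165],"jaw":0.085}]' > m.json && python3 jog.py m.json
echo '[{"jaw":0.015},{"jaw":0.015},{"jaw":0.015},{"jaw":0.015},{"jaw":0.015},{"jaw":0.015},{"jaw":0.015}]' > m.json && python3 jog.py m.json
```

```text
clock: 10.82
eef_pos: [0.4955, 0.2834, 0.1483]
tool_rot: [-0.066, 0.974, 0.015, 0.217]
ft_force: [-0.2, 0.6, -0.0]
grip_width: 0.0849
grasp_force: 0.0
clock: 11.7
eef_pos: [0.495, 0.2833, 0.1476]
tool_rot: [-0.066, 0.974, 0.015, 0.216]
ft_force: [-2.7, -1.3, 5.5]
grip_width: 0.0232
grasp_force: 60.2
```

In the tool's units: -0.03 m / 0.8 = -0.0375, -0.02 m / 0.8 = -0.025.

```bash
echo '[{"trans":[0,0,-0.0125],"jaw":0.015},{"trans":[0,0,-0.025],"jaw":0.015},{"trans":[0,0,-0.0375],"jaw":0.015},{"trans":[0,0,-0.0375],"jaw":0.015}]' > m.json && python3 jog.py m.json
echo '[{"trans":[0,0,-0.0188],"jaw":0.015},{"trans":[0,0,-0.0438],"jaw":0.015},{"trans":[0,0,-0.0688],"jaw":0.015},{"trans":[0,0,-0.0938],"jaw":0.015},{"trans":[0,0,-0.125],"jaw":0.015},{"trans":[0,0,-0.1625],"jaw":0.015},{"trans":[0,0,-0.1875],"jaw":0.015},{"trans":[0,0,-0.1875],"jaw":0.015}]' > m.json && python3 jog.py m.json
python3 - <<'E'
from h import *
delta([.6265,.0036,.32],down(np.pi/2))
cv2.imwrite("pics/s5.png",vision.camera("side")[:,:,::-1])
E
```

```text
clock: 12.2
eef_pos: [0.4826, 0.2819, 0.1755]
tool_rot: [-0.066, 0.974, 0.015, 0.217]
ft_force: [0.7, 0.0, -1.1]
grip_width: 0.0233
grasp_force: 59.5
clock: 13.2
eef_pos: [0.4198, 0.2735, 0.3127]
tool_rot: [-0.066, 0.974, 0.016, 0.218]
ft_force: [0.1, 0.4, -1.1]
grip_width: 0.0234
grasp_force: 59.6
rot [0.0326 0.4389 0.1329] shift [-0.1558 -0.2954  0.0643] tcp [0.4198 0.2735 0.3127] tgt [0.6265 0.0036 0.32  ] j [ 0.7186 -0.0764 -0.2274  1.0442 -0.2343  0.5388]
```

In the tool's units: -0.295 m / 0.8 = -0.3688, -0.25 m / 0.8 = -0.3125, 0.42 rad / 2 = 0.21.

```bash
echo '[{"r":[0,0.025,0.01],"trans":[-0.025,-0.0563,0.0125],"jaw":0.015},{"r":[0.005,0.075,0.025],"trans":[-0.0563,-0.125,0.0313],"jaw":0.015},{"r":[0.01,0.125,0.04],"trans":[-0.0875,-0.1875,0.05],"jaw":0.015},{"r":[0.015,0.175,0.055],"trans":[-0.1188,-0.25,0.0813],"jaw":0.015},{"r":[0.0165,0.21,0.0665],"trans":[-0.1438,-0.3125,0.1125],"jaw":0.015},{"r":[0.0165,0.2195,0.0665],"trans":[-0.1625,-0.3563,0.1375],"jaw":0.015},{"r":[0.0165,0.2195,0.0665],"trans":[-0.1625,-0.3688,0.1488],"jaw":0.015},{"r":[0.0165,0.2195,0.0665],"trans":[-0.1625,-0.3688,0.1488],"jaw":0.015},{"r":[0.0165,0.2195,0.0665],"trans":[-0.1625,-0.3688,0.1488],"jaw":0.015}]' > m.json && python3 jog.py m.json
python3 - <<'E'
from h import *
delta([.6265,.0036,.2],down(np.pi/2))
o=[]
for n in("top","side"):
    im=cv2.cvtColor(vision.camera(n),cv2.COLOR_RGB2BGR);cv2.imwrite(f"pics/{n}6.png",im)
    c=vision.calibration(n);print(n,"tip pred",proj(c,[.6265,.0036,.139]),"spot",proj(c,[.6265,.0036,.085]))
    x0,y0=(235,165) if n=="top" else (235,115)
    o.append(cv2.resize(im[y0:y0+120,x0:x0+80],None,fx=5,fy=5,interpolation=2))
cv2.imwrite("pics/c6.png",np.hstack(o))
E
```

```text
clock: 14.38
eef_pos: [0.6252, 0.0044, 0.2577]
tool_rot: [-0.0, 1.0, -0.001, -0.002]
ft_force: [-0.3, -0.0, -1.6]
grip_width: 0.0238
grasp_force: 59.6
rot [-0.0029 -0.003   0.0005] shift [-0.0015 -0.0006  0.0577] tcp [0.6252 0.0044 0.2577] tgt [0.6265 0.0036 0.2   ] j [ 0.0083  0.4969  0.4465  1.5235 -0.0028  0.0079]
top tip pred [286.1092 209.4811] spot [285.9016 212.228 ]
side tip pred [284.1682 196.5392] spot [283.5582 210.005 ]
```

View pics/c6.png

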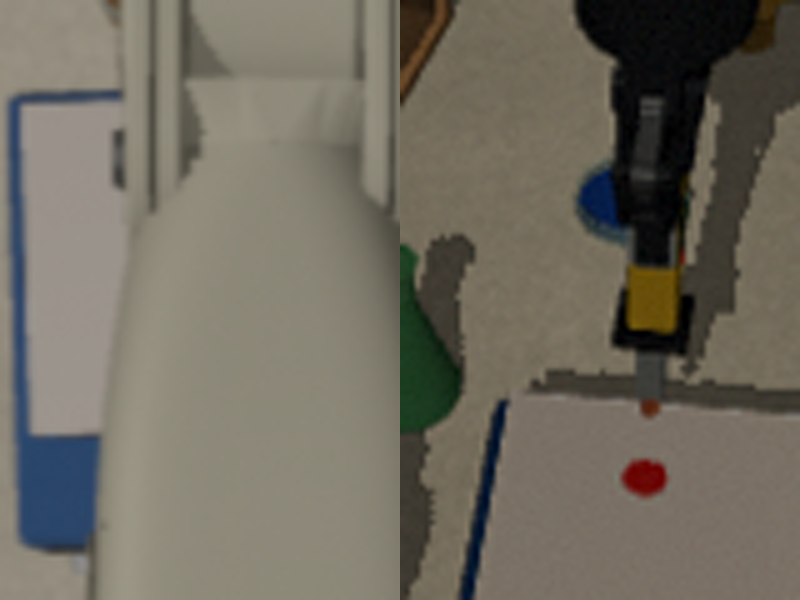

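In the side crop the copper tip's lower end is at image (284.4,197.4), against a predicted (284.2,196.5). It stands directly over the spot at image (283.4,210.2), and the probe is plumb. I'll descend close and then step down on force.

In the tool's units: 0.047 m / 0.8 = 0.0588, -0.0015 m / 0.8 = -0.0019, -0.003 rad / 2 = -0.0015.

```bash
cat > f.py <<'E'
from h import *
F=[]
for i in range(6): F.append(probe_bus.get_obs()["ft_force"]);vision.camera("wrist")
F=np.array(F);o=probe_bus.get_obs();print("F",F.mean(0),F[:,2].std(),"tcp",o["eef_pos"],o["clock"])
E
python3 f.py
echo '[{"r":[-0.0015,-0.0015,0],"trans":[-0.0019,-0.0008,0.025],"jaw":0.015},{"r":[-0.0015,-0.0015,0],"trans":[-0.0019,-0.0008,0.05],"jaw":0.015},{"r":[-0.0015,-0.0015,0],"trans":[-0.0019,-0.0008,0.0588],"jaw":0.015},{"r":[-0.0015,-0.0015,0],"trans":[-0.0019,-0.0008,0.0588],"jaw":0.015},{"r":[-0.0015,-0.0015,0],"trans":[-0.0019,-0.0008,0.0588],"jaw":0.015}]' > m.json && python3 jog.py m.json
python3 f.py
echo '[{"trans":[0,0,0.0013],"jaw":0.015},{"trans":[0,0,0.0038],"jaw":0.015},{"trans":[0,0,0.0038],"jaw":0.015}]' > m.json && python3 jog.py m.json
python3 f.py
```

```text
F [ 0.224   0.5127 -1.6347] 0.6981700124030942 tcp [0.6258 0.0037 0.2577] 14.775
clock: 15.4
eef_pos: [0.6278, 0.0025, 0.2112]
tool_rot: [0.0, 1.0, -0.0, 0.001]
ft_force: [-0.0, -0.1, -1.2]
grip_width: 0.0231
grasp_force: 59.6
F [-0.2925 -0.1025 -1.4019] 0.44777164214266196 tcp [0.6274 0.0025 0.2106] 15.7
clock: 16.08
eef_pos: [0.627, 0.0025, 0.2067]
tool_rot: [0.0, 1.0, -0.0, -0.001]
ft_force: [0.7, 0.2, -2.3]
grip_width: 0.0232
grasp_force: 59.6
F [ 0.311   0.0891 -1.522 ] 0.4975360202577475 tcp [0.6273 0.0025 0.2072] 16.375
```

In the tool's units: 0.002 m / 0.8 = 0.0025.

```bash
for i in 1; do echo '[{"trans":[0,0,0.0025],"jaw":0.015},{"trans":[0,0,0.0025],"jaw":0.015},{"trans":[0,0,0.0025],"jaw":0.015}]' > m.json && python3 jog.py m.json>/dev/null; done; python3 f.py
echo '[{"trans":[0,0,0.0025],"jaw":0.015},{"trans":[0,0,0.0025],"jaw":0.015},{"trans":[0,0,0.0025],"jaw":0.015}]' > m.json && python3 jog.py m.json>/dev/null;python3 f.py
echo '[{"trans":[0,0,0.0025],"jaw":0.015},{"trans":[0,0,0.0025],"jaw":0.015},{"trans":[0,0,0.0025],"jaw":0.015}]' > m.json && python3 jog.py m.json>/dev/null;python3 f.py
python3 - <<'E'
from h import *
im=cv2.cvtColor(vision.camera("wrist"),cv2.COLOR_RGB2BGR);s=cv2.cvtColor(vision.camera("side"),cv2.COLOR_RGB2BGR)
cv2.imwrite("pics/w7.png",im);cv2.imwrite("pics/s7.png",s)
a=cv2.resize(im[150:350,180:380],None,fx=2,fy=2,interpolation=2);b=cv2.resize(s[155:220,252:317],(400,400),interpolation=2)
cv2.imwrite("pics/c7.png",np.hstack([a,b]))
E
```

```text
F [-0.385  -0.0512 -1.4119] 0.4631779015632572 tcp [0.6272 0.0025 0.2052] 17.05
F [ 0.231  -0.1621 -0.8321] 0.4536535446642686 tcp [0.6273 0.0024 0.2032] 17.725
F [ 0.1782 -0.2906 -0.1717] 0.5603615413935568 tcp [0.6273 0.0025 0.2012] 18.4
```

View pics/c7.png

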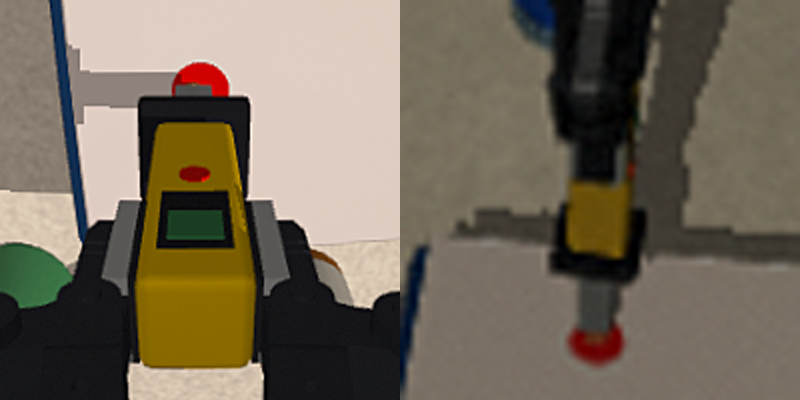

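The tip is on the spot in both views. In the side crop the tip is at (597,335) and the spot centre at about (596,343). In the wrist crop the stem is at x≈193 and the spot at x≈201. Contact began near TCP z 0.2054, so 2 N falls at about 0.1988. I'll check the wrist offset by numbers and press further.

In the tool's units: 0.0022 m / 0.8 = 0.0028, 0.001 m / 0.8 = 0.0013.

```bash
echo '[{"trans":[0,0,0.0013],"jaw":0.015},{"trans":[0,0,0.0028],"jaw":0.015},{"trans":[0,0,0.0028],"jaw":0.015},{"trans":[0,0,0.0028],"jaw":0.015}]' > m.json && python3 jog.py m.json; python3 f.py
python3 - <<'E'
from h import *
c=vision.calibration("wrist");im=cv2.imread("pics/w7.png");h=cv2.cvtColor(im,cv2.COLOR_BGR2HSV)
m=cv2.inRange(h,(0,170,120),(6,255,255))|cv2.inRange(h,(174,170,120),(179,255,255))
b=blob(m,(260,175,305,200));print(cv2.boundingRect(b))
x,y,w,hh=cv2.boundingRect(b);L,Rr=[onz(rayw(c,(u,y+w*.47)),.085) for u in(x-.5,x+w-.5)];T=onz(rayw(c,(x+w/2,y-.5)),.085)
print("spot y",(L[1]+Rr[1])/2,"diam",Rr-L,"near edge x",T,"-> centre x",T[0]+.012)
for z in(.1,.11,.12):
    k=c["R"]@np.array([probe_bus.get_obs()["eef_pos"][0],probe_bus.get_obs()["eef_pos"][1],z])+c["t"];a=np.arctan2(np.hypot(*k[:2]),k[2]);print("axis px",c["mtx"][:2,2]+c["mtx"][0,0]*a*k[:2]/np.hypot(*k[:2]))
E
```

```text
clock: 19.0
eef_pos: [0.6273, 0.0025, 0.199]
tool_rot: [0.0, 1.0, -0.0, -0.0]
ft_force: [0.2, -0.5, 1.1]
grip_width: 0.0235
grasp_force: 59.7
F [ 0.2615 -0.2504  0.5144] 0.6087367369969059 tcp [0.6273 0.0024 0.199 ] 19.3
(266, 182, 28, 16)
spot y 0.004198916063137414 diam [0.     0.0232 0.    ] near edge x [0.6143 0.0046 0.085 ] -> centre x 0.6262630603923562
axis px [277.3798 202.4603]
axis px [277.3773 206.6798]
axis px [277.3746 211.2367]
```

```bash
python3 - <<'E'
from h import *
for n,box in(("top",(375,235,440,300)),("side",(310,115,370,175))):
    im=cv2.cvtColor(vision.camera(n),cv2.COLOR_RGB2BGR);h=cv2.cvtColor(im,cv2.COLOR_BGR2HSV);c=vision.calibration(n)
    m=cv2.inRange(h,(0,0,0),(179,70,120));b=blob(m,box);r=cv2.boundingRect(b);print(n,r,cv2.contourArea(b))
    P=np.array([proj(c,[.484+.026*np.cos(a),-.339+.026*np.sin(a),z]) for a in np.arange(0,6.3,.2) for z in(.006,.076)]);print("pred",P.min(0),P.max(0)-P.min(0))
o=probe_bus.get_obs();print(o["clock"],o["ft_force"],Ro.from_quat(o["tool_rot"]).apply([0,0,1]))
E
```

```text
top (399, 259, 25, 19) 354.5
pred [397.6471 257.5249] [25.3551 19.6705]
side (310, 115, 60, 60) 3473.0
pred [332.1645 129.7977] [19.1317 27.1225]
19.4 [ 1.4359 -1.0117  0.8666] [-0.0002 -0.0003 -1.    ]
```

```bash
python3 -c "
from workcell import bot, vision, probe_bus, ticket
print(ticket.job_done())"
```

```text
the job is handed in; nothing more can be done
None
```

I handed the job in at about 19 s with the beaker upright and released on the mat, and the upright thermometer still gripped, its tip about 2 mm from the spot's centre and pressing with about 2 N; the judge's verdict was not shown.

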